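# Fetch the great seal replica from behind the skippets

## Robot

A 6-joint arm with a two-finger parallel gripper is mounted at the origin on the work surface. World frame = base frame: x ahead of the robot, y to its left, z up, the work surface at z = 0. Lengths are in m, angles in rad, forces in N, time in s.
With the tool pointing down it reaches from about 0.35 to 0.975 m from the base axis. Payload 4.9 kg.
Tool frame: the origin (TCP) lies on the front face of the gripper's body, between the roots of the fingers; the fingertips stand ctrl.finger_overhang ahead of it and the grasp point (between the pads) lies 54 mm ahead of it (ctrl.finger_overhang is the distance from the TCP to the fingertips, in m); z points along the fingers, y is the line along which they close (so a half turn about z gives the same grasp; the last joint's range is limited). The gripper opens to 85 mm and grips with 20 to 120 N. Pads are 22 mm wide; open, the fingers measure 114 mm over their backs; the gripper's body (76 mm by 85 mm) begins 54 mm behind the grasp point. The pads swing forward as they close: fully open they stand 13 mm farther back than shut.
Start: joints at [-1.365, 0.053, 1.613, -0, 1.476, -0.119], TCP at [0.199, -0.592, 0.304] pointing down, gripper open.
Joint ranges: [-3.01, 3.01], [-1.01, 2.22], [0.06, 2.58], [-1.02, 4.17], [0.09, 2.62], [-3.14, 3.14]. Speed limits (rad/s): [2.57, 2.57, 3.14, 3.14, 3.14, 3.14].

## Interface

Orientations are given as a rotation vector (axis times angle).
In Python, from station import ctrl, vision gives the robot as it stands. The module is installed in compiled form; this text tells all that it offers.
- The arm moves only by the tool drive_tool, never from a script. Its argument "rows" is a list of rows, each a list of 2 entries, a list of its own where there are three numbers: the shift along the tool's x, y, z in m, then the turn about the tool's z in rad. A call has 1 to 10 rows; each row shifts and turns the commanded pose from where the row before left it, along the tool's axes as they then stand; what a row does not reach is not made up. A row lasts 1/10 s, in which the tool goes at most 50 mm and 8.59 degrees, less where a joint would pass 70% of its speed; a pose out of reach is approached as far as the arm can. A call with a gripper value outside its range is refused whole. "jaw" is the closure, from 0 (fully open) to 1 (shut), set as the call begins (left out, the last holds). The fingers move at their own pace and stop on an object; "grip_force" is the grip in N (left out, the last holds). Time passes only in rows, so rows that do not move let the fingers close. It gives the time, the measured TCP pose, the force, the opening and the grip force at its end, in the units of the state.
- ctrl.get_obs(): the state, without advancing time (a new reading comes with each control period).
- vision.get_image(name): name is "scene" or "top"; returns a dict with "image" (480x640x3 uint8, blue, green, red), "vertical_fov" (degrees; the focal length in pixels is half the picture's height over the tangent of half this angle, whatever the lens; pixels are square), "cx", "cy" (the principal point, pixels), "R" (3x3) and "t" (3): a world point X has camera coordinates R X + t. Camera axes: x right, y down, z forward; pixel columns grow to the right and rows downward; lengths in m; the calibration is good to about 2 mm. A picture is of the moment at which its call begins. There is no depth.
- ctrl.finish_job(): hands the job in; it is judged then, once.
The state is a dict: "t": time; "q": joint angles; "dq": joint speeds; "effort": joint torques, N m; "tool_pos": TCP position; "tool_rot": TCP orientation; "contact_force": force on the tool from outside, world axes, zero at the start; "wrist_torque": the same for the moment, N m; "opening": finger opening in m; "grip_force": force on a finger pad.
Only numpy, scipy, OpenCV 4.12 (cv2) and the standard library are available. Lean on these libraries where they do the work, as an engineer would, in place of code of your own. Each camera call takes 0.05 s, during which the arm holds its last target. There are 200 camera calls.

## Task

A reader has asked for the ivory-coloured great seal replica at the back of the beech storage bay: take the keeper bar off the bay, then both skippets, and set them down on the grey felt mat, then lift the replica out and lay it flat, face up, in the walnut tray at the foot of the chute. Then stand each skippet back on its own pad in the bay (bright tin on blue felt, black on red felt) and last lay the keeper bar back across both cheeks of the bay, in their saddles. Keep the skippets upright, set everything down gently rather than dropping it, and leave the green wax fragment alone.

Things in the scene. Friction and masses are not known exactly. Their poses are not given: they have to be found in the camera images.
- bar_center (a point): Keeper bar, loose: straight dark walnut bar with brass ends, 16 mm wide (x) x 214 mm long (y) x 20 mm tall (z), about 80 g. At the start it lies across the two cheeks of the bay, just above the skippets' knobs. This point is its centre, half-way up (10 mm above its underside); its y axis runs along the bar.
- skippet_tin_center (a point): Bright tin skippet, loose: round box 70 mm in diameter, 34 mm high, 0.1 to 0.23 kg, lid clasped shut, with an upright brass knob (16 mm diameter, 22 mm tall) in the middle of the lid to lift the whole by. This point is on its axis, z up, half-way up: 28 mm above its underside, 6 mm below the lid's top, 28 mm below the knob's top. Starts on the blue felt pad.
- skippet_black_center (a point): Black japanned tin skippet, loose: round box 70 mm in diameter, 34 mm high, 0.1 to 0.23 kg, lid clasped shut, with an upright brass knob (16 mm diameter, 22 mm tall) in the middle of the lid to lift the whole by. This point is on its axis, z up, half-way up: 28 mm above its underside, 6 mm below the lid's top, 28 mm below the knob's top. Starts on the red felt pad.
- replica_center (a point): Ivory-coloured resin replica of the great seal, loose: a pointed oval (two equal arcs) 84 mm long (its y axis), 52 mm wide at the middle (its x axis), 16 mm thick, about 0.17 kg, lying face up at the back of the bay, close behind the skippets (about 5 mm), which leave no room for a finger in front of it. This point is its centre, half-way up (8 mm above its underside); z axis up out of its face.
- bay: Beech bay fixed on the slate, board 170 (x) x 190 (y) x 8 mm; origin: centre of its underside. Skippets in front (-x), replica behind. Cheeks 12 mm thick at y = ±89 mm, 30 mm high, but at x -80 to -10 mm 70 mm high with flat-bottomed saddles, x -68 to -22 mm, between 14 mm lips. Bar laid along y in both saddles: centre at x -45, y 0, z 80 mm. Back stop, 20 mm high, at x 77 to 85 mm.
- mat: Grey felt set-down mat, fixed flat on the slate shelf (60 mm above the bench) beside the bay, 200 mm (x) by 240 mm (y), 3 mm thick. Origin: centre of its underside; its top is 3 mm above it.
- tray: Shallow walnut tray, fixed, at the foot of the beech chute: outside 200 mm (x) x 160 mm (y), 20 mm high, rim 7 mm thick; origin at the centre of its underside, inner floor 6 mm above it. The foot of the chute (136 mm wide along x, up to 45 mm above the origin there) overhangs the tray's +y rim by up to 12 mm.
- pad_tin: Blue felt pad of the bright tin skippet: a 76 mm square let in flush with the top of the bay's base board, centred under the skippet's place (x = -45 mm, y = +39 or -39 mm in the bay). Origin: its centre, at the board's surface.
- pad_black: Red felt pad of the black skippet: a 76 mm square let in flush with the top of the bay's base board, centred under the skippet's place (x = -45 mm, y = +39 or -39 mm in the bay). Origin: its centre, at the board's surface.
- fragment_center (a point): Green wax seal fragment, loose and fragile, about 50 x 45 mm and 12 mm thick, on a square of white foam on the bench in front of the tray; not to be moved. This point is its centre, half-way up.
Things that resemble listed ones, but are neither listed nor needed, are in the scene too. Of the things that look like the part that bears skippet_black_center, the middle-sized one is meant.

How it is judged:
On the way, in this order (a step that is already met when the one before it is completed fails the run):
1. the keeper bar lies on the grey felt mat (x of bar_center in the frame of mat between -0.105 and 0.105 m and y of bar_center in the frame of mat between -0.125 and 0.125 m and z of bar_center in the frame of mat between 0.005 and 0.019 m and linear speed of bar below 0.03 m/s), for 0.2 s.
2. both skippets stand upright on the felt mat with the bar, the replica not yet moved (all of step 1 and x of skippet_tin_center in the frame of mat between -0.105 and 0.105 m and y of skippet_tin_center in the frame of mat between -0.125 and 0.125 m and z of skippet_tin_center in the frame of mat between 0.024 and 0.038 m and linear speed of each of skippet_tin, skippet_black below 0.03 m/s and angle between each of skippet_tin_center, skippet_black_center's own z axis and vertical below 0.12 rad and x of skippet_black_center in the frame of mat between -0.105 and 0.105 m and y of skippet_black_center in the frame of mat between -0.125 and 0.125 m and z of skippet_black_center in the frame of mat between 0.024 and 0.038 m and distance of replica_center from where it was at the start of the episode below 0.015 m), for 0.2 s.
3. the replica lies flat in the walnut tray while the bar and both skippets are on the mat (all of step 1 and x of replica_center in the frame of tray between -0.07 and 0.07 m and y of replica_center in the frame of tray between -0.055 and 0.055 m and z of replica_center in the frame of tray between 0.009 and 0.019 m and angle between each of replica_center, skippet_tin_center, skippet_black_center's own z axis and vertical below 0.12 rad and linear speed of replica below 0.02 m/s and x of skippet_tin_center in the frame of mat between -0.105 and 0.105 m and y of skippet_tin_center in the frame of mat between -0.125 and 0.125 m and z of skippet_tin_center in the frame of mat between 0.024 and 0.038 m and linear speed of each of skippet_tin, skippet_black below 0.03 m/s and x of skippet_black_center in the frame of mat between -0.105 and 0.105 m and y of skippet_black_center in the frame of mat between -0.125 and 0.125 m and z of skippet_black_center in the frame of mat between 0.024 and 0.038 m), for 0.2 s.
4. each skippet stands upright on its own pad in the bay (horizontal distance between skippet_tin_center and pad_tin below 0.012 m and angle between each of skippet_tin_center, skippet_black_center's own z axis and vertical below 0.1 rad and linear speed of each of skippet_tin, skippet_black below 0.02 m/s and z of skippet_tin_center in the frame of bay between 0.03 and 0.042 m and horizontal distance between skippet_black_center and pad_black below 0.012 m and z of skippet_black_center in the frame of bay between 0.03 and 0.042 m), for 0.2 s.
At the end, for the whole second after the job is handed in: Replica flat and face up on the tray floor (0.12 rad); each skippet upright on its own pad, within 12 mm of its centre; keeper bar across both cheeks in their saddles (within 18 mm of the saddle line, 16 mm sideways, 0.22 rad); all released and at rest (all of step 4 and x of replica_center in the frame of tray between -0.07 and 0.07 m and y of replica_center in the frame of tray between -0.055 and 0.055 m and z of replica_center in the frame of tray between 0.009 and 0.019 m and angle between replica_center's own z axis and vertical below 0.12 rad and linear speed of each of replica, bar below 0.02 m/s and x of bar_center in the frame of bay between -0.063 and -0.027 m and y of bar_center in the frame of bay between -0.016 and 0.016 m and z of bar_center in the frame of bay between 0.074 and 0.086 m and angle between the y axis of bar_center and the y axis of bay, either way round below 0.22 rad and contact force between bar and bay above 0.05 N); the robot touches nothing.
It fails at once if the green wax fragment is disturbed (moved more than 12 mm) (distance of fragment_center from where it was at the start of the episode above 0.012 m).
It fails at once if a skippet is tipped over (more than 0.6 rad) (angle between any of skippet_tin_center, skippet_black_center's own z axis and vertical above 0.6 rad).
It fails at once if the replica, a skippet or the keeper bar is dropped (falls free, faster than 0.7 m/s) ((contact force between the fingers and replica below 0.02 N and linear speed of replica above 0.7 m/s) or (contact force between the fingers and skippet_tin below 0.02 N and linear speed of skippet_tin above 0.7 m/s) or (contact force between the fingers and skippet_black below 0.02 N and linear speed of skippet_black above 0.7 m/s) or (contact force between the fingers and bar below 0.02 N and linear speed of bar above 0.7 m/s)).
It also fails if it takes over 144 s, if anything falls off the work surface, if the arm or the gripper's body presses on something with over 40 N, if the wrist force passes 120 N, or if a joint passes its speed limit or range.

## Working session

There is one attempt and no reset: what is moved stays moved. The work goes in short steps, Python scripts to look and compute and a tool call to move; the robot and the scene stay as the last step left them, time stands still between calls to the robot, and variables do not carry over. Pictures are saved under pics/ and viewed, at most 14 in all, crops included, and the job is handed in when it is done.

Besides the shell and the picture viewer there is one more tool, called after ">>>" in YAML: its name, and indented under it one key for each argument. drive_tool: Moves the arm, as the interface text tells. Its arguments: {"type":"object","properties":{"rows":{"type":"array","items":{"type":"array"}},"jaw":{"type":"number"},"grip_force":{"type":"number"}},"required":["rows"]}

```bash
mkdir -p pics; cat > h.py <<'E'
import numpy as np, cv2
from station import ctrl, vision
def grab(n,f):
    d=vision.get_image(n); cv2.imwrite('pics/'+f+'.png',d['image']); return d
def foc(d): return d['image'].shape[0]/2/np.tan(np.radians(d['vertical_fov'])/2)
def ray(d,u,v):
    R=np.array(d['R']);t=np.array(d['t']);f=foc(d)
    o=-R.T@t; r=R.T@np.array([(u-d['cx'])/f,(v-d['cy'])/f,1]); return o,r/np.linalg.norm(r)
def plane(d,u,v,z):
    o,r=ray(d,u,v); return o+r*(z-o[2])/r[2]
def tri(d1,p1,d2,p2):
    o1,a=ray(d1,*p1);o2,b=ray(d2,*p2)
    s=np.linalg.lstsq(np.c_[a,-b],o2-o1,rcond=None)[0]
    x,y=o1+s[0]*a,o2+s[1]*b
    return (x+y)/2,np.linalg.norm(x-y)
def proj(d,X):
    c=np.array(d['R'])@np.array(X)+np.array(d['t']); f=foc(d); return c[:2]/c[2]*f+[d['cx'],d['cy']]
E
python3 - <<'E'
from h import *
for n in('scene','top'):
    d=grab(n,n+'0'); print(n,d['vertical_fov'],d['cx'],d['cy'],-np.array(d['R']).T@d['t'],np.array(d['R']).round(3).tolist())
print(ctrl.finger_overhang,ctrl.get_obs())
E
```

```text
scene 57.35993412152442 314.92207495461787 232.7225447371578 [0.7801633  0.3821166  0.59061843] [[-0.818, 0.575, 0.021], [0.37, 0.553, -0.746], [-0.441, -0.602, -0.665]]
top 47.869243320374466 331.12905935264183 240.47975064312297 [ 0.33071515 -0.03957251  1.08128068] [[0.024, -1.0, 0.008], [-0.993, -0.025, -0.113], [0.113, -0.006, -0.994]]
0.0726 {'t': 0.1, 'q': array([-1.36500126e+00,  5.33265999e-02,  1.61416342e+00,  4.35775831e-06,
        1.47599090e+00, -1.18995150e-01]), 'dq': array([ 2.21501489e-05, -2.91446566e-03, -2.08923034e-03, -1.35872739e-03,
        2.26869691e-04,  6.92718873e-04]), 'effort': array([ 1.07635216e-03, -3.94896269e+01, -3.71365571e+01, -6.78033894e-05,
        3.85187828e-03,  1.48995653e-06]), 'tool_pos': array([ 0.19935981, -0.59190038,  0.30275963]), 'tool_rot': array([-3.09839655e+00, -5.07634131e-01,  1.21807226e-04]), 'contact_force': array([-0.88640712, -0.08812797, -1.28839301]), 'wrist_torque': array([-0.02474907, -0.01929101, -0.01868106]), 'grip_force': 0.0, 'opening': 0.08579942248035623}
```

View pics/scene0.png

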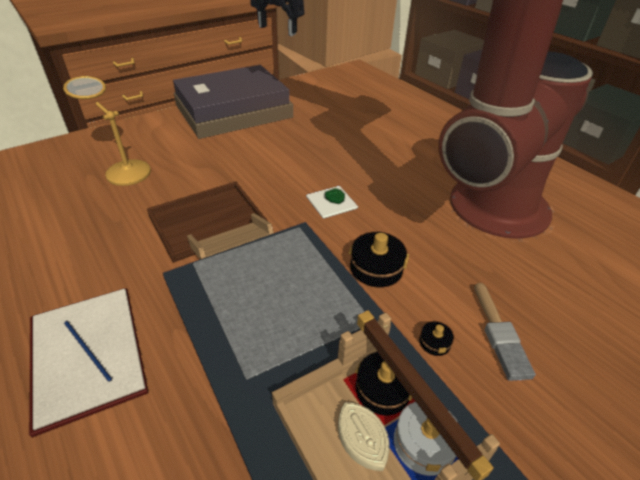

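View pics/top0.png

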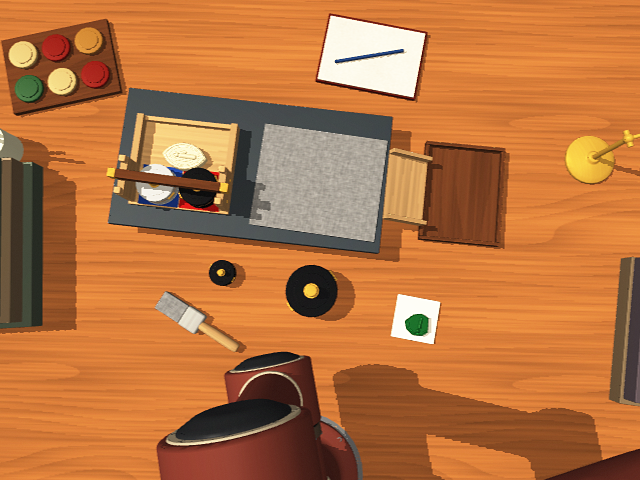

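The scene view shows the bar across the bay at (365,320)–(480,465), the black skippet at (385,380), the tin one at (425,435) and the replica at (363,433). In the top view the bar runs from (110,173) to (225,187), the replica is at (184,155), the mat at (320,182), the tray at (462,195) and the fragment at (417,324). I'll zoom in next.

```bash
python3 - <<'E'
import cv2
a=cv2.imread('pics/top0.png')[85:255,100:255]; cv2.imwrite('pics/ct.png',cv2.resize(a,None,fx=3.5,fy=3.5,interpolation=cv2.INTER_CUBIC))
a=cv2.imread('pics/scene0.png')[300:480,260:500]; cv2.imwrite('pics/cs.png',cv2.resize(a,None,fx=3.3,fy=3.3,interpolation=cv2.INTER_CUBIC))
E
```

```text
(no output)
```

View pics/ct.png

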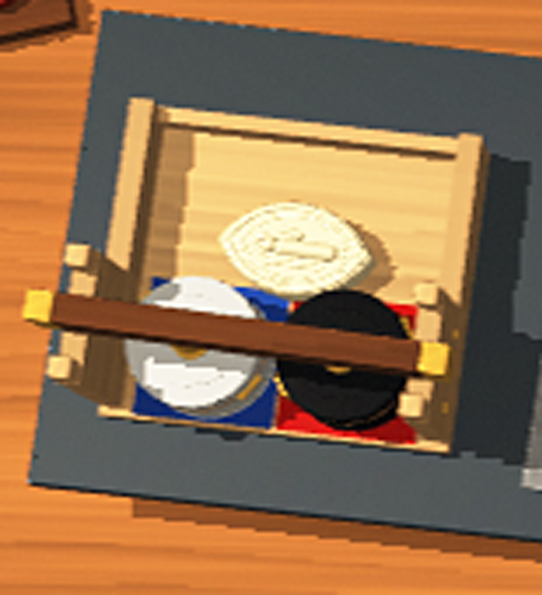

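View pics/cs.png

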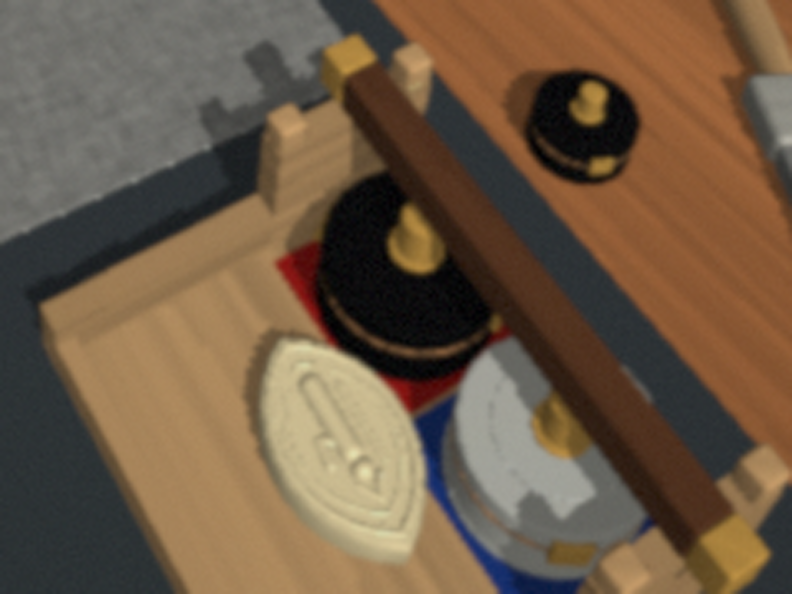

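The bar lies in the saddles. The tin skippet stands on blue at the left (+y) and the black one on red at the right (-y), and the replica is behind them, centred at crop (296,247) in the top view. Now I'll measure by masks and hand-picked corners in both views.

```bash
cat > m.py <<'E'
from h import *
def blobs(d,lo,hi,roi,amin=20):
    x0,y0,x1,y1=roi; hsv=cv2.cvtColor(d['image'],cv2.COLOR_BGR2HSV)
    m=cv2.inRange(hsv,lo,hi); k=np.zeros_like(m); k[y0:y1,x0:x1]=m[y0:y1,x0:x1]
    cs,_=cv2.findContours(k,cv2.RETR_EXTERNAL,cv2.CHAIN_APPROX_NONE)
    return sorted([c for c in cs if cv2.contourArea(c)>amin],key=cv2.contourArea,reverse=True)
def cen(c): m=cv2.moments(c); return (m['m10']/m['m00'],m['m01']/m['m00'])
E
python3 - <<'E'
from m import *
T=vision.get_image('top');S=vision.get_image('scene')
np.set_printoptions(precision=4,suppress=True)
# brass
for d,roi in((T,(100,150,240,220)),(S,(340,300,500,480))):
    for c in blobs(d,(18,120,90),(32,255,255),roi,12): print('brass',np.round(cen(c),1),cv2.contourArea(c),cv2.boundingRect(c))
# mat
for nm,d,roi in(('T',T,(235,100,395,260)),('S',S,(180,220,370,390))):
    c=blobs(d,(0,0,95),(179,45,190),roi,500)[0]
    r=cv2.minAreaRect(c);q=cv2.approxPolyDP(cv2.convexHull(c),6,True)[:,0]
    print('mat',nm,q.tolist()); print([plane(d,*p,0.063) .round(4).tolist()for p in q.astype(float)])
    if nm=='T': print(r, plane(d,*r[0],0.063))
# replica
rc=[]
for d,roi in((T,(155,135,212,175)),(S,(330,395,392,475))):
    c=blobs(d,(20,15,150),(36,115,255),roi,100)[0];r=cv2.minAreaRect(c);rc.append(cen(c));print('rep',cen(c),r,cv2.contourArea(c),plane(d,*cen(c),0.080))
print('rep tri',tri(T,rc[0],S,rc[1]))
# tray in top: dark brown
c=blobs(T,(0,60,20),(20,255,125),(420,130,515,255),300)[0]
r=cv2.minAreaRect(c); b=cv2.boxPoints(r);print('tray',r,[plane(T,*p,0.02).round(4).tolist() for p in b],plane(T,*r[0],0.02))
c=blobs(S,(0,60,20),(20,255,130),(140,180,275,260),300)[0]
q=cv2.approxPolyDP(cv2.convexHull(c),4,True)[:,0];print('trayS',q.tolist(),[plane(S,*p,0.02).round(4).tolist() for p in q.astype(float)])
E
```

```text
brass [220.3 158.5] 348.0 (204, 150, 29, 22)
brass [159.2 160.6] 105.5 (151, 156, 21, 11)
brass [223.  184.1] 96.5 (214, 174, 15, 20)
brass [110.5 172.1] 55.5 (106, 168, 11, 11)
brass [157.1 151.9] 36.5 (152, 150, 12, 6)
brass [133.7 154.5] 34.5 (131, 150, 6, 11)
brass [119.4 184.9] 27.5 (115, 180, 9, 13)
brass [123.  165.6] 19.0 (121, 163, 6, 6)
brass [153.3 185.5] 13.0 (149, 184, 10, 4)
brass [480.1 468.2] 375.5 (467, 455, 26, 25)
brass [385.5 373.6] 196.0 (378, 362, 16, 21)
brass [428.9 429.6] 176.5 (422, 419, 17, 19)
brass [364.2 318.4] 148.5 (358, 310, 16, 21)
brass [438.5 331.1] 85.5 (433, 325, 11, 13)
brass [432.6 467.5] 58.5 (426, 465, 14, 6)
brass [442.  349.9] 22.5 (439, 348, 8, 5)
mat T [[265, 123], [387, 141], [373, 241], [248, 223]]
[[0.6724, 0.0886, 0.063], [0.6428, -0.1488, 0.063], [0.4472, -0.1247, 0.063], [0.4756, 0.1134, 0.063]]
((318.0, 182.0), (126.9963607788086, 102.38905334472656), 8.130102157592773) [ 0.5584 -0.0174  0.063 ]
mat S [[299, 228], [363, 311], [322, 345], [246, 378], [194, 263]]
[[0.447, -0.1225, 0.063], [0.4721, 0.0901, 0.063], [0.5584, 0.1038, 0.0
[... 197 characters left out ...]
0.5989 0.2381 0.08  ]
rep (363.97418408507514, 436.2555188852218) ((364.5086364746094, 435.85345458984375), (75.76382446289062, 42.018062591552734), 66.80140686035156) 2272.5 [0.5975 0.2397 0.08  ]
rep tri (array([0.5982, 0.2389, 0.08  ]), np.float64(0.0021401844533115643))
tray ((460.4017333984375, 193.67068481445312), (84.85332489013672, 101.4716567993164), 3.3664603233337402) [[0.4526, -0.2116, 0.02], [0.6588, -0.2222, 0.02], [0.653, -0.3937, 0.02], [0.4469, -0.3793, 0.02]] [ 0.5517 -0.3016  0.02  ]
trayS [[274, 232], [203, 258], [170, 259], [146, 209], [236, 181]] [[0.4669, -0.1808, 0.02], [0.6112, -0.1914, 0.02], [0.6616, -0.2222, 0.02], [0.6482, -0.3876, 0.02], [0.4485, -0.3752, 0.02]]
```

```bash
python3 - <<'E'
from m import *
np.set_printoptions(precision=4,suppress=True)
T=vision.get_image('top');S=vision.get_image('scene')
t=lambda u,v:(100+u/3.5,85+v/3.5)
s=lambda u,v:(260+u/3.3,300+v/3.3)
L={'+y+x':((76,255),(618,562)),'+y-x':((61,365),(768,460)),'-y+x':((428,291),(285,114)),'-y-x':((411,403),(411,54)),'bar+y':((38,305),(738,540)),'bar-y':((432,356),(350,62))}
P={}
for k,(a,b) in L.items():
    P[k]=tri(T,t(*a),S,s(*b)); print(k,*P[k], plane(T,*t(*a),0.144 if k[0]!='b' else .15),plane(S,*s(*b),0.144 if k[0]!='b' else .15))
print('black knob top',plane(S,*s(424,212),0.124),'mid',plane(S,385.5,373.6,0.113))
print('tin knob mid',plane(S,*s(562,428),0.113))
# lid outlines via crop circle: tin centre, black centre at z=0.102
print('lidT tin',plane(T,*t(192,345),0.102),'black',plane(T,*t(345,357),0.102))
# bay outer base: top-crop corners of cheeks
for n,p,z in(('back+y',(132,100),.09),('back-y',(484,136),.09)): print(n,plane(T,*t(*p),z))
# fragment
c=blobs(T,(40,80,20),(85,255,200),(380,290,450,350))[0];print('frag',plane(T,*cen(c),.03))
E
```

```text
+y+x [0.5751 0.3284 0.1443] 0.0013740112189115925 [0.5748 0.3291 0.144 ] [0.5753 0.3278 0.144 ]
+y-x [0.5171 0.3332 0.1459] 0.002533819548929373 [0.5181 0.3328 0.144 ] [0.5151 0.334  0.144 ]
-y+x [0.5602 0.151  0.1448] 0.0014770342860339926 [0.5609 0.1507 0.144 ] [0.5593 0.1512 0.144 ]
-y-x [0.5029 0.1568 0.1445] 0.000944340902828976 [0.5033 0.1565 0.144 ] [0.5022 0.1569 0.144 ]
bar+y [0.5463 0.3439 0.1519] 0.0015510913823273422 [0.5471 0.344  0.15  ] [0.5448 0.3444 0.15  ]
bar-y [0.5263 0.1473 0.1467] 0.001925957885905425 [0.5263 0.1459 0.15  ] [0.5275 0.1497 0.15  ]
black knob top [0.5338 0.2029 0.124 ] mid [0.5397 0.2061 0.113 ]
tin knob mid [0.5448 0.2848 0.113 ]
lidT tin [0.539  0.2816 0.102 ] black [0.5346 0.2011 0.102 ]
back+y [0.6752 0.3261 0.09  ]
back-y [0.6603 0.1355 0.09  ]
frag [ 0.2914 -0.2147  0.03  ]
```

>>> drive_tool:
  rows:
    - [[0,0,0],-0.143]
    - [[0,0,0],-0.143]
    - [[0,0,0],-0.143]
    - [[0,0,0],-0.143]
    - [[0,0,0],-0.143]
    - [[0,0,0],-0.143]
    - [[0,0,0],-0.143]
    - [[0,0,0],-0.143]
  jaw: 0.45

```text
t: 1.1
tool_pos: [0.1994, -0.5922, 0.3038]
tool_rot: [-2.325, -2.112, -0.0]
contact_force: [-0.4, -0.8, -0.1]
opening: 0.047
grip_force: 0.0
```

```bash
cat > go.py <<'E'
# usage: go.py x y z [phi]  -> tool-frame delta from measured pose
import sys; from h import *
from scipy.spatial.transform import Rotation as Ro
np.set_printoptions(precision=4,suppress=True)
def go(x,y,z,phi=None):
    o=ctrl.get_obs();R=Ro.from_rotvec(o['tool_rot']).as_matrix();p=np.arctan2(R[1,0],R[0,0])
    d=R.T@(np.array([x,y,z])-o['tool_pos'])
    print('pos',o['tool_pos'],'phi %.4f'%p,'tilt %.4f'%np.arccos(-R[2,2]),'t',o['t'],'open %.4f'%o['opening'],'F',o['contact_force'],'->',d,'turn',None if phi is None else round(p-phi,4),'rows',np.linalg.norm(d)/.05)
if __name__=='__main__': go(*map(float,sys.argv[1:]))
E
python3 go.py 0.536 0.245 0.30 1.468
```

```text
pos [ 0.1994 -0.5922  0.3038] phi 1.4747 tilt 0.0002 t 1.1 open 0.0470 F [-0.3584 -0.789  -0.1003] -> [0.8657 0.2547 0.004 ] turn 0.0067 rows 18.04709508760703
```

>>> drive_tool:
  rows:
    - [[0.042,0.025,0],0]
    - [[0.042,0.025,0],0]
    - [[0.042,0.025,0],0]
    - [[0.042,0.025,0],0]
    - [[0.042,0.025,0],0]
    - [[0.042,0.025,0],0]
    - [[0.042,0.02,0],0]
    - [[0.042,0.02,0],0]
    - [[0.042,0.02,0],0]
    - [[0.042,0.02,0],0]

```text
t: 2.1
tool_pos: [0.4717, -0.1961, 0.3041]
tool_rot: [2.331, 2.105, 0.0]
contact_force: [0.5, -0.5, 0.3]
opening: 0.0468
grip_force: 0.0
```

>>> drive_tool:
  rows:
    - [[0.045,0.002,0],0]
    - [[0.045,0.002,0],0]
    - [[0.045,0.002,0],0]
    - [[0.045,0.002,0],0]
    - [[0.045,0.002,0],0]
    - [[0.045,0.002,0],0]
    - [[0.045,0.002,0],0]
    - [[0.045,0.002,0],0]
    - [[0.045,0.002,0],0]
    - [[0,0,0],0]

```text
t: 3.1
tool_pos: [0.5299, 0.2075, 0.3038]
tool_rot: [-2.325, -2.111, -0.001]
contact_force: [-0.4, -0.5, -0.2]
opening: 0.047
grip_force: 0.0
```

```bash
python3 go.py 0.536 0.245 0.194 1.468
```

```text
pos [0.5299 0.2075 0.3038] phi 1.4745 tilt 0.0016 t 3.1 open 0.0470 F [-0.4041 -0.4815 -0.2331] -> [0.0378 0.0025 0.1098] turn 0.0065 rows 2.323361282870215
```

>>> drive_tool:
  rows:
    - [[0.038,0.0025,0],0.0065]
    - [[0,0,0.04],0]
    - [[0,0,0.03],0]
    - [[0,0,0.02],0]
    - [[0,0,0.02],0]
    - [[0,0,0],0]

```text
t: 3.7
tool_pos: [0.5346, 0.2396, 0.1901]
tool_rot: [-2.337, -2.095, 0.01]
contact_force: [-0.3, -0.5, -0.5]
opening: 0.047
grip_force: 0.0
```

>>> drive_tool:
  rows:
    - [[0,0,0],0]
    - [[0,0,0],0]
    - [[0,0,0],0]
    - [[0,0,0],0]
    - [[0,0,0],0]
  jaw: 1
  grip_force: 40

```text
t: 4.2
tool_pos: [0.5375, 0.2409, 0.1959]
tool_rot: [2.337, 2.097, 0.004]
contact_force: [0.3, -1.3, 7.0]
opening: 0.0153
grip_force: 41.0
```

```bash
python3 go.py 0.536 0.245 0.194 1.468; python3 -c "
from h import *
grab('top','t1');grab('scene','s1')
a=cv2.imread('pics/t1.png')[100:260,100:300];b=cv2.imread('pics/s1.png')[260:480,280:520]
cv2.imwrite('pics/c1.png',np.hstack([cv2.resize(a,(400,320)),cv2.resize(b,(349,320))]))"
```

```text
pos [0.5375 0.2409 0.1959] phi 1.4623 tilt 0.0031 t 4.2 open 0.0153 F [ 0.3398 -1.348   6.9966] -> [ 0.004  -0.0019  0.0019] turn -0.0057 rows 0.09554881106843868
```

View pics/c1.png

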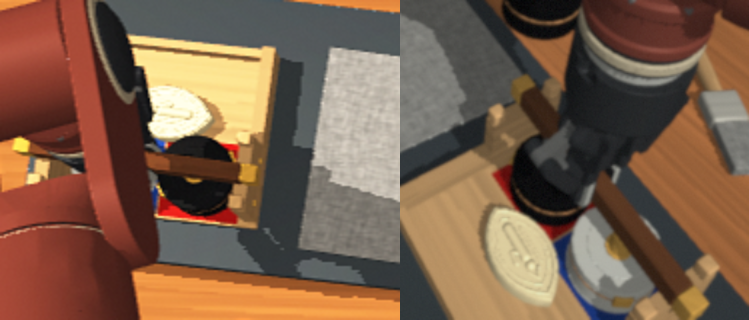

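The bar is gripped, with an opening of 15 mm and force on the pads. Lifting it and carrying it to the far side of the mat.

>>> drive_tool:
  rows:
    - [[0,0,-0.01],0]
    - [[0,0,-0.02],0]
    - [[0,0,-0.03],0]
    - [[0,0,-0.03],0]
    - [[-0.025,0.01,-0.01],0.011]
    - [[-0.04,0.02,0],0]
    - [[-0.04,0.02,0],0]
    - [[-0.04,0.025,0],0]
    - [[-0.04,0.025,0],0]
    - [[-0.04,0.025,0],0]

```text
t: 5.3
tool_pos: [0.6343, 0.0008, 0.2939]
tool_rot: [-2.35, -2.085, 0.0]
contact_force: [-0.4, 0.8, -1.0]
opening: 0.0155
grip_force: 40.2
```

```bash
python3 go.py 0.641 -0.030 0.131 1.451
```

```text
pos [0.6343 0.0008 0.2939] phi 1.4514 tilt 0.0006 t 5.3 open 0.0155 F [-0.3656  0.8124 -0.9588] -> [-0.0299  0.0104  0.1629] turn 0.0004 rows 3.3191629677587033
```

>>> drive_tool:
  rows:
    - [[-0.015,0.005,0.03],0]
    - [[-0.013,0.004,0.04],0]
    - [[0,0,0.04],0]
    - [[0,0,0.03],0]
    - [[0,0,0.01],0]
    - [[0,0,0],0]
    - [[0,0,0],0]

```text
t: 6.0
tool_pos: [0.6407, -0.0263, 0.1458]
tool_rot: [2.348, 2.084, 0.003]
contact_force: [0.6, -0.1, -0.7]
opening: 0.0151
grip_force: 40.2
```

```bash
python3 go.py 0.641 -0.030 0.129 1.451
```

```text
pos [ 0.6407 -0.0263  0.1458] phi 1.4515 tilt 0.0026 t 6.0 open 0.0151 F [ 0.5802 -0.0886 -0.7338] -> [-0.0036  0.0007  0.0168] turn 0.0005 rows 0.3441466340032593
```

>>> drive_tool:
  rows:
    - [[0,0,0.007],0]
    - [[0,0,0.005],0]
    - [[0,0,0.003],0]
    - [[0,0,0.001],0]
    - [[0,0,0],0]
    - [[0,0,0],0]

```text
t: 6.6
tool_pos: [0.6415, -0.0265, 0.1359]
tool_rot: [2.348, 2.084, 0.002]
contact_force: [-14.3, 1.4, 28.7]
opening: 0.0155
grip_force: 55.2
```

The fingertips touched the felt before the bar did, because I gripped it low on the pads. I'll ease up a little and release.

>>> drive_tool:
  rows:
    - [[0,0,-0.003],0]
    - [[0,0,0],0]
    - [[0,0,0],0]

```text
t: 6.9
tool_pos: [0.6413, -0.0265, 0.136]
tool_rot: [2.348, 2.083, 0.004]
contact_force: [-6.0, 0.7, 15.2]
opening: 0.0152
grip_force: 47.3
```

```bash
python3 go.py 0.641 -0.030 0.129 1.451
```

```text
pos [ 0.6413 -0.0265  0.136 ] phi 1.4516 tilt 0.0038 t 6.9 open 0.0152 F [-5.9703  0.7297 15.1812] -> [-0.0035  0.0001  0.007 ] turn 0.0006 rows 0.1565215309116662
```

>>> drive_tool:
  rows:
    - [[0,0,-0.002],0]
    - [[0,0,0],0]
  grip_force: 20

```text
t: 7.1
tool_pos: [0.6412, -0.0265, 0.136]
tool_rot: [2.348, 2.083, 0.004]
contact_force: [-1.3, 0.9, 9.1]
opening: 0.0154
grip_force: 45.1
```

>>> drive_tool:
  rows:
    - [[0,0,0],0]
    - [[0,0,0],0]
    - [[0,0,0],0]
    - [[0,0,0],0]
  jaw: 0.5

```text
t: 7.5
tool_pos: [0.6405, -0.0265, 0.1338]
tool_rot: [2.349, 2.084, 0.003]
contact_force: [3.3, -0.9, 4.9]
opening: 0.0425
grip_force: 2.4
```

>>> drive_tool:
  rows:
    - [[0,0,-0.03],0]
    - [[0,0,-0.04],0]
    - [[0,0,-0.05],0]
    - [[0.03,-0.01,-0.04],0]
    - [[0.045,-0.015,0],0]
    - [[0.045,-0.015,0],0]
    - [[0.045,-0.015,0],0]
    - [[0.045,-0.015,0],0]
    - [[0.0,-0.0,0],0]

```text
t: 8.4
tool_pos: [0.5929, 0.1945, 0.2904]
tool_rot: [-2.341, -2.09, 0.004]
contact_force: [-0.0, -0.6, -0.8]
opening: 0.0427
grip_force: 0.0
```

```bash
python3 - <<'E'
from go import *
from m import *
go(0.5355,0.2036,0.25,1.486)
T=grab('top','t2');S=grab('scene','s2')
for d,roi in((T,(235,100,395,260)),(S,(180,210,380,390)),(T,(120,150,240,220))):
    for c in blobs(d,(18,120,90),(32,255,255),roi,8)[:5]: print(np.round(cen(c),1),cv2.contourArea(c),plane(d,*cen(c),0.083))
a=cv2.imread('pics/t2.png')[90:260,100:400];b=cv2.imread('pics/s2.png')[200:480,170:520]
cv2.imwrite('pics/c2.png',np.vstack([cv2.resize(a,(530,300)),cv2.resize(b,(530,300))]))
E
```

```text
pos [0.5929 0.1945 0.2904] phi 1.4577 tilt 0.0043 t 8.4 open 0.0427 F [-0.0185 -0.5889 -0.7946] -> [ 0.0026 -0.0579  0.0407] turn -0.0283 rows 1.4162829982455387
[390.5 168.8] 127.0 [ 0.5828 -0.1541  0.083 ]
[373.5 144.4] 52.0 [ 0.6294 -0.1211  0.083 ]
[269.7 130. ] 51.0 [0.6522 0.0767 0.083 ]
[253.1 360.6] 170.5 [0.6552 0.0828 0.083 ]
[205.1 260.9] 53.5 [ 0.6298 -0.1202  0.083 ]
[196.6 185.3] 88.0 [0.5416 0.2096 0.083 ]
```

View pics/c2.png

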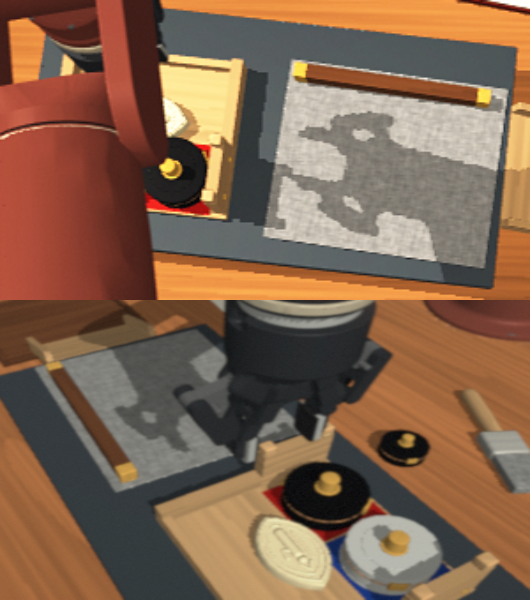

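The bar lies flat along the far edge of the mat, with its ends at (0.629,-0.120) and (0.653,0.077), and the scene view shows both knobs clear. Next are the knob positions.

```bash
python3 - <<'E'
from go import *
from m import *
T=vision.get_image('top');S=vision.get_image('scene')
t=blobs(T,(18,120,90),(32,255,255),(185,175,210,200),8)[0]
print(cen(t),cv2.boundingRect(t))
for roi in((360,340,410,395),(410,400,450,465)):
  for s in blobs(S,(15,110,80),(34,255,255),roi,30):
    x,y,w,h=cv2.boundingRect(s); print(cen(s),(x,y,w,h)); tp=(x+w/2,y+4.5)
    print('mid@113',plane(S,*cen(s),.113),'top@124',plane(S,*tp,.124))
    if x<410: print('tri cen',tri(T,cen(t),S,cen(s)),'tri top',tri(T,cen(t),S,tp))
print(plane(T,*cen(t),.12))
E
```

```text
(196.68711656441718, 185.5725971370143) (190, 180, 13, 12)
(370.85669781931466, 346.8494288681204) (360, 340, 27, 22)
mid@113 [0.5297 0.1674 0.113 ] top@124 [0.5305 0.1716 0.124 ]
tri cen (array([0.5364, 0.1873, 0.1403]), np.float64(0.021451800502793966)) tri top (array([0.5347, 0.1873, 0.144 ]), np.float64(0.018690551884820012))
(386.59479343520087, 371.4086021505376) (377, 360, 18, 23)
mid@113 [0.5366 0.2047 0.113 ] top@124 [0.5366 0.2015 0.124 ]
tri cen (array([0.5353, 0.2031, 0.1098]), np.float64(0.0009708305270270573)) tri top (array([0.5338, 0.2   , 0.1194]), np.float64(0.0008938584852294046))
(430.8313592780598, 426.7540891144952) (421, 415, 19, 24)
mid@113 [0.542  0.2829 0.113 ] top@124 [0.5419 0.2793 0.124 ]
[0.5334 0.2002 0.12  ]
```

>>> drive_tool:
  rows:
    - [[0.001,-0.03,0],-0.028]
    - [[0,-0.028,0.02],0]
    - [[0,0,0.04],0]
    - [[0,0,0.035],0]
    - [[0,0,0.01],0]
    - [[0,0,0],0]
    - [[0,0,0],0]

```text
t: 9.3
tool_pos: [0.539, 0.1965, 0.1888]
tool_rot: [2.321, 2.115, 0.003]
contact_force: [-1.0, 0.2, -0.7]
opening: 0.0427
grip_force: 0.0
```

```bash
python3 go.py 0.5355 0.2025 0.178 1.486
```

```text
pos [0.539  0.1965 0.1888] phi 1.4781 tilt 0.0021 t 9.3 open 0.0427 F [-0.962   0.2244 -0.7086] -> [ 0.0057 -0.0041  0.0108] turn -0.0079 rows 0.25692321062508444
```

>>> drive_tool:
  rows:
    - [[0.006,-0.004,0],-0.008]
    - [[0,0,0.006],0]
    - [[0,0,0.005],0]
    - [[0,0,0],0]
    - [[0,0,0],0]

```text
t: 9.8
tool_pos: [0.5342, 0.2034, 0.1759]
tool_rot: [-2.312, -2.127, 0.001]
contact_force: [-0.2, 1.0, 0.5]
opening: 0.0425
grip_force: 0.0
```

```bash
python3 go.py 0.5355 0.2025 0.178 1.486
```

```text
pos [0.5342 0.2034 0.1759] phi 1.4875 tilt 0.0005 t 9.8 open 0.0425 F [-0.2023  0.9783  0.5199] -> [-0.0007  0.0013 -0.0021] turn 0.0015 rows 0.05211996849277397
```

>>> drive_tool:
  rows:
    - [[0,0.001,-0.002],0]
    - [[0,0,0],0]

```text
t: 10.0
tool_pos: [0.5358, 0.2033, 0.1787]
tool_rot: [2.312, 2.126, 0.001]
contact_force: [0.3, -0.1, 0.0]
opening: 0.0427
grip_force: 0.0
```

>>> drive_tool:
  rows:
    - [[0,0,0],0]
    - [[0,0,0],0]
    - [[0,0,0],0]
    - [[0,0,0],0]
    - [[0,0,0],0]
  jaw: 1
  grip_force: 45

```text
t: 10.5
tool_pos: [0.5355, 0.2032, 0.1784]
tool_rot: [2.312, 2.127, 0.001]
contact_force: [0.2, -0.2, 1.4]
opening: 0.0139
grip_force: 43.8
```

>>> drive_tool:
  rows:
    - [[0,0,-0.005],0]
    - [[0,0,-0.01],0]
    - [[0,0,-0.015],0]
    - [[0,0,0],0]

```text
t: 10.9
tool_pos: [0.5369, 0.2036, 0.2117]
tool_rot: [2.31, 2.125, 0.008]
contact_force: [1.4, -0.2, -1.8]
opening: 0.0144
grip_force: 43.9
```

```bash
python3 go.py 0.533 -0.070 0.29 1.451
```

```text
pos [0.5369 0.2036 0.2117] phi 1.4873 tilt 0.0056 t 10.9 open 0.0144 F [ 1.4391 -0.2376 -1.7549] -> [-0.2729  0.0194 -0.0787] turn 0.0363 rows 5.693083835922655
```

>>> drive_tool:
  rows:
    - [[0,0,-0.025],0]
    - [[0,0,-0.03],0]
    - [[0,0,-0.025],0]
    - [[-0.015,0,0],0]
    - [[-0.03,0.0,0],0]
    - [[-0.04,0.0,0],0]
    - [[-0.04,0.0,0],0]
    - [[-0.04,0.003,0],0]
    - [[-0.04,0.003,0],0]
    - [[-0.035,0.003,0],0]

```text
t: 11.9
tool_pos: [0.523, -0.0392, 0.2862]
tool_rot: [-2.312, -2.125, 0.003]
contact_force: [0.3, -1.0, -2.0]
opening: 0.0144
grip_force: 44.2
```

>>> drive_tool:
  rows:
    - [[-0.02,0,0],0]
    - [[-0.01,0.0,0],0]
    - [[0,0,0.03],0]
    - [[0,0,0.03],0]
    - [[0,0,0.025],0]
    - [[0,0,0.015],0]
    - [[0,0,0],0]
    - [[0,0,0],0]

```text
t: 12.7
tool_pos: [0.522, -0.0665, 0.1885]
tool_rot: [2.312, 2.127, 0.0]
contact_force: [0.3, -0.0, -0.7]
opening: 0.0138
grip_force: 44.1
```

```bash
python3 go.py 0.523 -0.070 0.1734
```

```text
pos [ 0.522  -0.0665  0.1885] phi 1.4877 tilt 0.0004 t 12.7 open 0.0138 F [ 0.3492 -0.0257 -0.747 ] -> [-0.0034  0.0013  0.0151] turn None rows 0.31114301068373174
```

>>> drive_tool:
  rows:
    - [[0,0,0.006],0]
    - [[0,0,0.004],0]
    - [[0,0,0.002],0]
    - [[0,0,0.001],0]
    - [[0,0,0],0]
    - [[0,0,0],0]

```text
t: 13.3
tool_pos: [0.5219, -0.0666, 0.1753]
tool_rot: [2.312, 2.127, 0.0]
contact_force: [-0.2, -0.4, -1.0]
opening: 0.0139
grip_force: 44.1
```

>>> drive_tool:
  rows:
    - [[0,0,0.001],0]
    - [[0,0,0.001],0]
    - [[0,0,0],0]
    - [[0,0,0],0]

```text
t: 13.7
tool_pos: [0.5219, -0.0666, 0.1734]
tool_rot: [2.312, 2.127, 0.0]
contact_force: [-1.0, 0.6, 0.2]
opening: 0.0137
grip_force: 44.5
```

Just touching. I'll release, rise and go back for the tin skippet.

>>> drive_tool:
  rows:
    - [[0,0,0],0]
    - [[0,0,0],0]
    - [[0,0,0],0]
    - [[0,0,0],0]
  jaw: 0.5

```text
t: 14.1
tool_pos: [0.5219, -0.0666, 0.1733]
tool_rot: [2.312, 2.127, 0.0]
contact_force: [-0.1, -0.7, -0.5]
opening: 0.0428
grip_force: 0.0
```

>>> drive_tool:
  rows:
    - [[0,0,-0.02],0]
    - [[0,0,-0.035],0]
    - [[0,0,-0.03],0]
    - [[0.03,0,-0.02],0]
    - [[0.045,0,0],0]
    - [[0.045,0,0],0]
    - [[0.045,0,0],0]
    - [[0.045,0,0],0]
    - [[0.045,0,0],0]
    - [[0.045,0,0],0]

```text
t: 15.1
tool_pos: [0.5467, 0.2343, 0.2783]
tool_rot: [2.312, 2.127, 0.001]
contact_force: [1.0, -0.5, 0.6]
opening: 0.0427
grip_force: 0.0
```

>>> drive_tool:
  rows:
    - [[0.03,0,0],0]
    - [[0,0,0],0]
    - [[0,0,0],0]

```text
t: 15.4
tool_pos: [0.5492, 0.2626, 0.2779]
tool_rot: [2.311, 2.128, -0.001]
contact_force: [0.3, 0.4, -0.3]
opening: 0.0424
grip_force: 0.0
```

```bash
python3 go.py 0.542 0.2812 0.19 1.486
```

```text
pos [0.5492 0.2626 0.2779] phi 1.4887 tilt 0.0008 t 15.4 open 0.0424 F [ 0.3333  0.433  -0.289 ] -> [ 0.018  -0.0086  0.0879] turn 0.0027 rows 1.8019013066359872
```

>>> drive_tool:
  rows:
    - [[0.018,-0.0085,0],0]
    - [[0,0,0.035],0]
    - [[0,0,0.035],0]
    - [[0,0,0.018],0]
    - [[0,0,0],0]
    - [[0,0,0],0]

```text
t: 16.0
tool_pos: [0.5427, 0.2799, 0.1906]
tool_rot: [2.314, 2.125, 0.0]
contact_force: [-0.9, -0.7, 1.2]
opening: 0.0428
grip_force: 0.0
```

```bash
python3 - <<'E'
from go import *
from m import *
go(0.542,0.2812,0.178,1.486)
T=grab('top','t3');S=grab('scene','s3')
for d,roi,z in((T,(260,150,390,240),.119),(S,(240,200,340,340),.108)):
  for c in blobs(d,(15,110,80),(34,255,255),roi,20): print(cen(c),plane(d,*cen(c),z))
cv2.imwrite('pics/c3.png',S['image'][180:480,150:550])
E
```

```text
pos [0.5427 0.2799 0.1906] phi 1.4859 tilt 0.0002 t 16.0 open 0.0428 F [-0.8912 -0.6587  1.2074] -> [ 0.0012 -0.0008  0.0126] turn -0.0001 rows 0.25344337926987576
(386.7811764705882, 196.5913725490196) [ 0.5223 -0.1437  0.119 ]
(343.3903281519862, 197.2089810017271) [ 0.5191 -0.0653  0.119 ]
(254.80225988700565, 228.89924670433146) [ 0.5377 -0.1183  0.108 ]
(280.0313725490196, 243.73235294117646) [ 0.5219 -0.0643  0.108 ]
(298.73809523809524, 260.32142857142856) [ 0.5177 -0.0165  0.108 ]
```

View pics/c3.png

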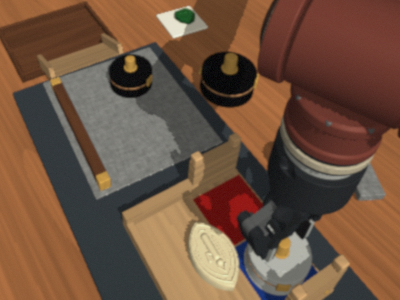

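The black skippet stands upright on the mat at about (0.521,-0.066), and the gripper is centred over the tin knob. Descending to grasp.

>>> drive_tool:
  rows:
    - [[0.001,-0.001,0.006],0]
    - [[0,0,0.006],0]
    - [[0,0,0],0]
    - [[0,0,0],0]

```text
t: 16.5
tool_pos: [0.5412, 0.282, 0.1778]
tool_rot: [-2.312, -2.127, 0.001]
contact_force: [1.1, -0.4, 0.1]
opening: 0.0424
grip_force: 0.0
```

>>> drive_tool:
  rows:
    - [[0,0,0],0]
    - [[0,0,0],0]
    - [[0,0,0],0]
    - [[0,0,0],0]
    - [[0,0,0],0]
  jaw: 1

```text
t: 17.0
tool_pos: [0.5416, 0.2821, 0.1785]
tool_rot: [2.312, 2.127, 0.001]
contact_force: [-0.5, 0.0, 1.8]
opening: 0.0139
grip_force: 44.1
```

>>> drive_tool:
  rows:
    - [[0,0,-0.005],0]
    - [[0,0,-0.015],0]
    - [[0,0,-0.025],0]
    - [[0,0,-0.03],0]
    - [[0,0,-0.035],0]
    - [[-0.01,0,0],0]
    - [[-0.03,0,0],0]
    - [[-0.04,0.002,0],0]
    - [[-0.04,0.002,0],0]
    - [[-0.04,0.002,0],0]

```text
t: 18.0
tool_pos: [0.5333, 0.1204, 0.2877]
tool_rot: [-2.312, -2.127, 0.001]
contact_force: [0.8, -0.8, -2.3]
opening: 0.014
grip_force: 44.0
```

```bash
python3 go.py 0.536 0.040 0.1734
```

```text
pos [0.5333 0.1204 0.2877] phi 1.4878 tilt 0.0008 t 18.0 open 0.0140 F [ 0.8016 -0.8227 -2.2515] -> [-0.0799  0.0094  0.1143] turn None rows 2.794914402649902
```

>>> drive_tool:
  rows:
    - [[-0.04,0.005,0],0]
    - [[-0.035,0.004,0],0]
    - [[0,0,0],0]
    - [[0,0,0.035],0]
    - [[0,0,0.035],0]
    - [[0,0,0.025],0]
    - [[0,0,0.01],0]
    - [[0,0,0],0]
    - [[0,0,0],0]

```text
t: 18.9
tool_pos: [0.5375, 0.0468, 0.1844]
tool_rot: [2.311, 2.126, 0.002]
contact_force: [0.0, -0.5, -1.9]
opening: 0.0145
grip_force: 44.0
```

```bash
python3 go.py 0.536 0.040 0.1734
```

```text
pos [0.5375 0.0468 0.1844] phi 1.4877 tilt 0.0018 t 18.9 open 0.0145 F [ 0.022  -0.4634 -1.8716] -> [-0.0069 -0.0009  0.011 ] turn None rows 0.2607808921839758
```

>>> drive_tool:
  rows:
    - [[0,0,0.005],0]
    - [[0,0,0.003],0]
    - [[0,0,0.0015],0]
    - [[0,0,0.001],0]
    - [[0,0,0],0]
    - [[0,0,0],0]

```text
t: 19.5
tool_pos: [0.537, 0.0466, 0.1735]
tool_rot: [2.312, 2.127, 0.0]
contact_force: [-2.7, -0.5, 4.7]
opening: 0.0139
grip_force: 44.6
```

>>> drive_tool:
  rows:
    - [[0,0,0],0]
    - [[0,0,0],0]
    - [[0,0,0],0]
    - [[0,0,0],0]
  jaw: 0.5

```text
t: 19.9
tool_pos: [0.5368, 0.0466, 0.1725]
tool_rot: [2.312, 2.127, 0.0]
contact_force: [0.1, -0.2, -0.5]
opening: 0.0428
grip_force: 0.0
```

>>> drive_tool:
  rows:
    - [[0,0,-0.02],0]
    - [[0,0,-0.035],0]
    - [[0,0,-0.03],0]
    - [[0,0,-0.02],0]
    - [[0,0.0,0],0]
  jaw: 0.22

```text
t: 20.4
tool_pos: [0.5385, 0.0465, 0.2817]
tool_rot: [2.308, 2.123, 0.008]
contact_force: [-0.4, 0.4, 0.4]
opening: 0.0667
grip_force: 0.0
```

```bash
python3 - <<'E'
from go import *
from m import *
go(0.600,0.239,0.25,1.486)
T=grab('top','t4');S=grab('scene','s4')
cv2.imwrite('pics/c4.png',np.hstack([cv2.resize(T['image'][100:240,100:300],(400,280)),cv2.resize(S['image'][300:480,260:500],(373,280))]))
rc=[]
for d,roi,lo in((T,(155,135,212,178),(20,20,190)),(S,(330,395,392,478),(20,15,150))):
    c=cv2.convexHull(blobs(d,lo,(36,115,255),roi,100)[0]);r=cv2.minAreaRect(c);rc.append(cen(c))
    print('rep',cen(c),r,cv2.boundingRect(c),plane(d,*cen(c),0.080),plane(d,*r[0],0.084))
    p=c[:,0];D=np.linalg.norm(p[:,None]-p[None],axis=2);i,j=np.unravel_index(D.argmax(),D.shape)
    A,B=plane(d,*p[i].astype(float),.080),plane(d,*p[j].astype(float),.080);print('tips',p[i],p[j],A,B,np.linalg.norm(A-B),(A+B)/2)
print(tri(T,rc[0],S,rc[1]))
E
```

```text
pos [0.5385 0.0465 0.2817] phi 1.4873 tilt 0.0075 t 20.4 open 0.0667 F [-0.3633  0.3748  0.4088] -> [0.1969 0.045  0.0321] turn 0.0013 rows 4.091229398874716
rep (172.3334877973432, 150.6271238801359) ((172.5, 151.5), (33.0, 35.0), 90.0) (155, 135, 36, 34) [0.608  0.2597 0.08  ] [0.6052 0.2581 0.084 ]
tips [190 135] [155 164] [0.6393 0.2279 0.08  ] [0.5812 0.2909 0.08  ] 0.08562862727750183 [0.6103 0.2594 0.08  ]
rep (363.58777329654004, 436.4727941696738) ((364.2069091796875, 436.01727294921875), (75.5780029296875, 42.70992660522461), 68.19859313964844) (339, 403, 50, 68) [0.598  0.2397 0.08  ] [0.5985 0.2408 0.084 ]
tips [381 470] [345 403] [0.6056 0.2784 0.08  ] [0.5908 0.1956 0.08  ] 0.08407257203343474 [0.5982 0.237  0.08  ]
(array([0.6039, 0.2494, 0.1043]), np.float64(0.008098670975809843))
```

View pics/c4.png

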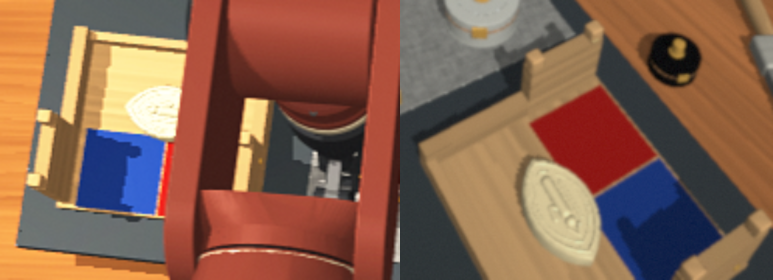

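The scene view gives the replica's tips at (381,470) and (345,403), which is 84 mm apart as it should be. Its centre is about (0.598,0.238). The bay is otherwise empty, so I'm going to it.

>>> drive_tool:
  rows:
    - [[0.04,0.01,0],0.012]
    - [[0.04,0.01,0],0.012]
    - [[0.04,0.01,0],0.012]
    - [[0.04,0.01,0],0]
    - [[0.036,0.003,0],0]
    - [[0,0,0],0]
    - [[0,0,0],0]
    - [[0,0,0],0]

```text
t: 21.3
tool_pos: [0.5995, 0.2362, 0.2759]
tool_rot: [-2.35, -2.083, 0.004]
contact_force: [0.0, -0.0, 0.1]
opening: 0.0665
grip_force: 0.0
```

```bash
python3 go.py 0.598 0.238 0.165 1.45
```

```text
pos [0.5995 0.2362 0.2759] phi 1.4507 tilt 0.0028 t 21.3 open 0.0665 F [ 0.0169 -0.0109  0.0791] -> [ 0.0018 -0.0014  0.1109] turn 0.0007 rows 2.218391419637482
```

>>> drive_tool:
  rows:
    - [[0.0015,-0.001,0.03],0]
    - [[0,0,0.04],0]
    - [[0,0,0.03],0]
    - [[0,0,0.01],0]
    - [[0,0,0],0]
    - [[0,0,0],0]

```text
t: 21.9
tool_pos: [0.6001, 0.2383, 0.1694]
tool_rot: [2.35, 2.083, 0.003]
contact_force: [0.6, -0.0, -0.4]
opening: 0.0666
grip_force: 0.0
```

```bash
python3 - <<'E'
from go import *
go(0.598,0.238,0.142,1.45)
S=grab('scene','s5')
cv2.imwrite('pics/c5.png',cv2.resize(S['image'][300:480,260:500],(720,540)))
E
```

```text
pos [0.6001 0.2383 0.1694] phi 1.4505 tilt 0.0024 t 21.9 open 0.0666 F [ 0.5905 -0.0253 -0.4397] -> [-0.0006 -0.0021  0.0274] turn 0.0005 rows 0.5489776020900498
```

View pics/c5.png

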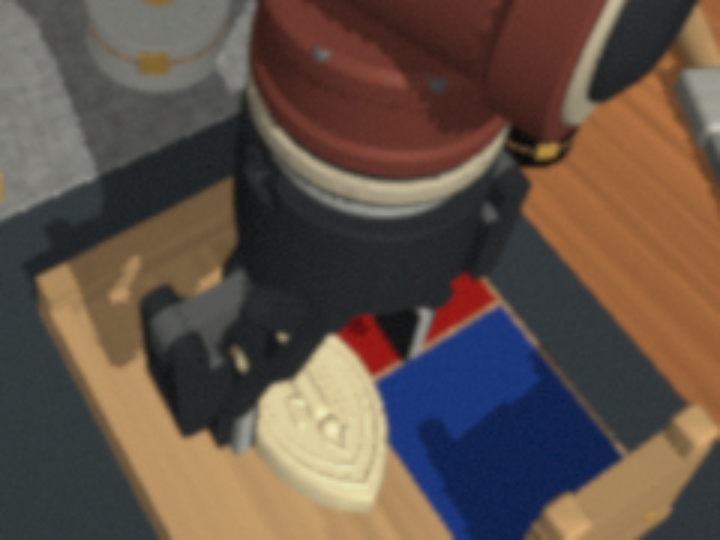

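The fingers straddle the replica, one at crop (242,430) and the other at (422,335), with clearance on both sides. Descending.

>>> drive_tool:
  rows:
    - [[0,-0.002,0.01],0]
    - [[0,0,0.009],0]
    - [[0,0,0.005],0]
    - [[0,0,0],0]
    - [[0,0,0],0]

```text
t: 22.45
tool_pos: [0.5971, 0.239, 0.1433]
tool_rot: [-2.35, -2.085, 0.001]
contact_force: [-0.5, -0.4, 0.4]
opening: 0.0667
grip_force: 0.0
```

```bash
python3 go.py 0.598 0.238 0.142 1.45
```

```text
pos [0.5971 0.239  0.1433] phi 1.4514 tilt 0.0005 t 22.45 open 0.0667 F [-0.5236 -0.3781  0.3705] -> [-0.0009  0.001   0.0013] turn 0.0014 rows 0.036617375703059195
```

>>> drive_tool:
  rows:
    - [[0,0,0.003],0]
    - [[0,0,0],0]
    - [[0,0,0],0]

```text
t: 22.75
tool_pos: [0.5973, 0.2389, 0.1407]
tool_rot: [2.35, 2.085, 0.0]
contact_force: [0.2, 0.4, -0.1]
opening: 0.0668
grip_force: 0.0
```

>>> drive_tool:
  rows:
    - [[0,0,0],0]
    - [[0,0,0],0]
    - [[0,0,0],0]
    - [[0,0,0],0]
    - [[0,0,0],0]
  jaw: 1
  grip_force: 50

```text
t: 23.25
tool_pos: [0.5977, 0.239, 0.1413]
tool_rot: [2.35, 2.084, 0.002]
contact_force: [-0.1, 0.1, 4.2]
opening: 0.0497
grip_force: 52.4
```

>>> drive_tool:
  rows:
    - [[0,0,-0.005],0]
    - [[0,0,-0.01],0]
    - [[0,0,-0.015],0]
    - [[0,0,-0.02],0]
    - [[0,0,0],0]
    - [[0,0,0],0]

```text
t: 23.85
tool_pos: [0.5976, 0.239, 0.1917]
tool_rot: [2.349, 2.084, 0.003]
contact_force: [0.4, -0.5, -1.8]
opening: 0.0494
grip_force: 52.1
```

```bash
python3 - <<'E'
from go import *
go(0.553,-0.308,0.30,1.50)
S=grab('scene','s6')
cv2.imwrite('pics/c6.png',cv2.resize(S['image'][260:480,240:500],(709,600)))
E
```

```text
pos [0.5976 0.239  0.1917] phi 1.4513 tilt 0.0019 t 23.85 open 0.0494 F [ 0.4114 -0.517  -1.7648] -> [-0.5484  0.0211 -0.1086] turn -0.0487 rows 11.188717036993161
```

View pics/c6.png

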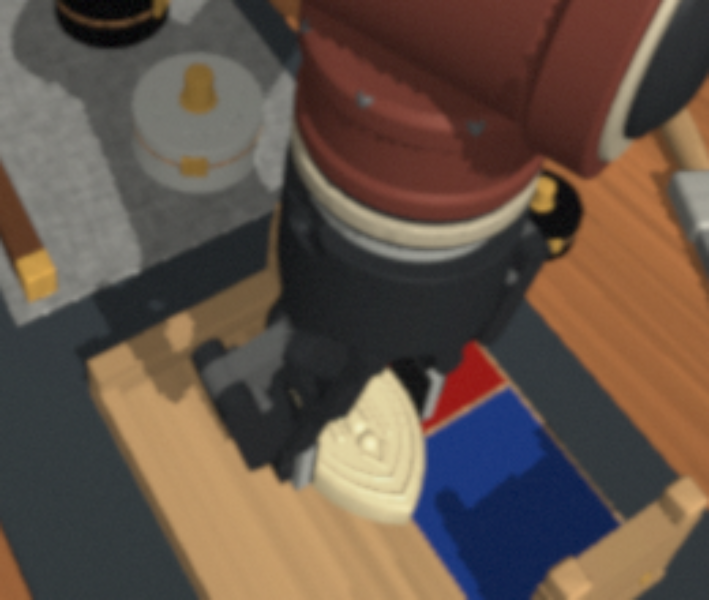

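>>> drive_tool:
  rows:
    - [[0,0,-0.03],0]
    - [[0,0,-0.04],0]
    - [[-0.02,0,-0.01],0]
    - [[-0.035,0,0],0]
    - [[-0.045,0,0],0]
    - [[-0.045,0,0],0]
    - [[-0.045,0,0],0]
    - [[-0.045,0,0],0]
    - [[-0.045,0,0],0]
    - [[-0.045,0,0],0]

```text
t: 24.9
tool_pos: [0.5568, -0.0859, 0.2686]
tool_rot: [-2.349, -2.083, 0.003]
contact_force: [0.6, -0.1, -1.1]
opening: 0.05
grip_force: 52.5
```

>>> drive_tool:
  rows:
    - [[-0.045,0.004,0],-0.01]
    - [[-0.045,0.004,0],-0.01]
    - [[-0.045,0.004,0],-0.01]
    - [[-0.04,0.004,0],-0.01]
    - [[-0.03,0.004,0],-0.01]
    - [[-0.02,0,0],0]
    - [[0,0,0],0]
    - [[0,0,0],0]

```text
t: 25.7
tool_pos: [0.5557, -0.3093, 0.2695]
tool_rot: [-2.296, -2.141, -0.0]
contact_force: [1.0, 0.6, -0.4]
opening: 0.05
grip_force: 52.5
```

```bash
python3 go.py 0.553 -0.308 0.0795 1.50
```

```text
pos [ 0.5557 -0.3093  0.2695] phi 1.5006 tilt 0.0024 t 25.7 open 0.0500 F [ 0.9902  0.6307 -0.3534] -> [ 0.0008 -0.0025  0.19  ] turn 0.0006 rows 3.7999318715432087
```

>>> drive_tool:
  rows:
    - [[0,-0.002,0.03],0]
    - [[0,0,0.04],0]
    - [[0,0,0.04],0]
    - [[0,0,0.035],0]
    - [[0,0,0.02],0]
    - [[0,0,0.008],0]
    - [[0,0,0],0]
    - [[0,0,0],0]

```text
t: 26.5
tool_pos: [0.5553, -0.3094, 0.0992]
tool_rot: [2.295, 2.142, 0.001]
contact_force: [-0.2, 0.9, -1.0]
opening: 0.05
grip_force: 52.5
```

```bash
python3 go.py 0.553 -0.308 0.0795 1.50
```

```text
pos [ 0.5553 -0.3094  0.0992] phi 1.5021 tilt 0.0023 t 26.5 open 0.0500 F [-0.197   0.8978 -0.9527] -> [ 0.0013 -0.0024  0.0197] turn 0.0021 rows 0.3983197041562527
```

>>> drive_tool:
  rows:
    - [[0,0,0.008],0]
    - [[0,0,0.005],0]
    - [[0,0,0.003],0]
    - [[0,0,0.0015],0]
    - [[0,0,0],0]
    - [[0,0,0],0]

```text
t: 27.1
tool_pos: [0.5544, -0.3096, 0.0802]
tool_rot: [2.297, 2.143, 0.0]
contact_force: [0.3, 0.6, -0.5]
opening: 0.0496
grip_force: 52.6
```

>>> drive_tool:
  rows:
    - [[0,0,0.001],0]
    - [[0,0,0.0005],0]
    - [[0,0,0],0]
    - [[0,0,0],0]

```text
t: 27.5
tool_pos: [0.5545, -0.3097, 0.0793]
tool_rot: [2.297, 2.143, 0.0]
contact_force: [-0.9, 1.3, 3.2]
opening: 0.05
grip_force: 53.0
```

>>> drive_tool:
  rows:
    - [[0,0,0],0]
    - [[0,0,0],0]
    - [[0,0,0],0]
    - [[0,0,0],0]
  jaw: 0.22

```text
t: 27.9
tool_pos: [0.5543, -0.3095, 0.0785]
tool_rot: [-2.297, -2.143, -0.0]
contact_force: [0.3, -0.3, -0.3]
opening: 0.0662
grip_force: 0.0
```

>>> drive_tool:
  rows:
    - [[0,0,-0.02],0]
    - [[0,0,-0.04],0]
    - [[0,0,-0.045],0]
    - [[0,0,-0.045],0]
    - [[0,0,-0.045],0]
    - [[0.02,0,-0.005],0]
    - [[0.04,0,0],0]
    - [[0.045,-0.003,0],0.007]
    - [[0.045,-0.003,0],0.007]
    - [[0.045,-0.003,0],0]
  jaw: 0.5

```text
t: 28.9
tool_pos: [0.5593, -0.1124, 0.2778]
tool_rot: [-2.312, -2.126, 0.0]
contact_force: [-0.2, 0.4, -0.6]
opening: 0.0426
grip_force: 0.0
```

>>> drive_tool:
  rows:
    - [[0.045,-0.003,0],0]
    - [[0.045,-0.003,0],0]
    - [[0.04,-0.003,0],0]
    - [[0.025,-0.003,0],0]
    - [[0,0,0],0]
    - [[0,0,0],0]

```text
t: 29.5
tool_pos: [0.5605, 0.0416, 0.278]
tool_rot: [-2.311, -2.128, 0.001]
contact_force: [0.4, 0.1, -0.3]
opening: 0.0425
grip_force: 0.0
```

```bash
python3 - <<'E'
from go import *
from m import *
go(0.537,0.0466,0.20,1.487)
T=grab('top','t7');S=grab('scene','s7')
for s in blobs(S,(15,110,80),(34,255,255),(270,200,345,360),30): 
    if 50<cv2.contourArea(s): print('knob',cen(s),cv2.boundingRect(s),plane(S,*cen(s),.108))
rc=[]
for d,roi in((T,(425,150,500,240)),(S,(150,185,260,255))):
  for c in blobs(d,(18,15,120),(38,130,255),roi,60)[:2]: print('rep',cen(c),cv2.contourArea(c),plane(d,*cen(c),.014))
cv2.imwrite('pics/c7.png',np.hstack([cv2.resize(T['image'][100:260,240:520],(420,240)),cv2.resize(S['image'][160:400,140:460],(320,240))]))
E
```

```text
pos [0.5605 0.0416 0.278 ] phi 1.4887 tilt 0.0009 t 29.5 open 0.0425 F [ 0.4361  0.1084 -0.3367] -> [ 0.0031 -0.0237  0.078 ] turn 0.0017 rows 1.6321272112967673
knob (312.36534216335536, 292.41169977924943) (306, 284, 13, 17) [0.5372 0.0483 0.108 ]
knob (341.8663282571911, 348.4805414551607) (337, 333, 8, 27) [0.5594 0.1461 0.108 ]
rep (465.02150537634407, 192.78897849462365) 744.0 [ 0.555  -0.3124  0.014 ]
rep (204.75718390804596, 214.5155172413793) 580.0 [ 0.5536 -0.3119  0.014 ]
```

View pics/c7.png

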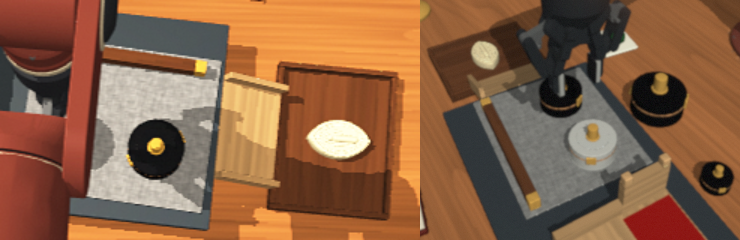

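The replica lies flat in the tray at (0.554,-0.312), and both views agree. The bar and both skippets are on the mat. Now I'll grip the tin skippet.

>>> drive_tool:
  rows:
    - [[0.004,-0.023,0],0]
    - [[0,0,0.03],0]
    - [[0,0,0.04],0]
    - [[0,0,0.012],0]
    - [[0,0,0],0]
    - [[0,0,0],0]

```text
t: 30.2
tool_pos: [0.539, 0.0464, 0.1979]
tool_rot: [2.313, 2.125, 0.002]
contact_force: [0.4, -0.6, 1.6]
opening: 0.0428
grip_force: 0.0
```

```bash
python3 go.py 0.537 0.0468 0.1735 1.487
```

```text
pos [0.539  0.0464 0.1979] phi 1.4863 tilt 0.0014 t 30.2 open 0.0428 F [ 0.3917 -0.6006  1.5568] -> [ 0.0002 -0.0021  0.0244] turn -0.0007 rows 0.48916237759547593
```

>>> drive_tool:
  rows:
    - [[0,-0.002,0.012],0]
    - [[0,0,0.009],0]
    - [[0,0,0.002],0]
    - [[0,0,0],0]
    - [[0,0,0],0]

```text
t: 30.7
tool_pos: [0.5364, 0.0472, 0.1738]
tool_rot: [2.312, 2.127, 0.0]
contact_force: [-0.8, -0.5, 0.3]
opening: 0.0426
grip_force: 0.0
```

>>> drive_tool:
  rows:
    - [[0,0,0],0]
    - [[0,0,0],0]
    - [[0,0,0],0]
    - [[0,0,0],0]
    - [[0,0,0],0]
  jaw: 1
  grip_force: 45

```text
t: 31.2
tool_pos: [0.5366, 0.0472, 0.1741]
tool_rot: [2.312, 2.126, 0.001]
contact_force: [0.3, 0.4, 2.3]
opening: 0.0144
grip_force: 44.0
```

>>> drive_tool:
  rows:
    - [[0,0,-0.005],0]
    - [[0,0,-0.015],0]
    - [[0,0,-0.025],0]
    - [[0,0,-0.03],0]
    - [[0,0,-0.04],0]
    - [[0.01,0,0],0]
    - [[0.03,0,0],0]
    - [[0.04,-0.004,0],0]
    - [[0.04,-0.004,0],0]
    - [[0.04,-0.004,0],0]

```text
t: 32.2
tool_pos: [0.537, 0.2092, 0.2883]
tool_rot: [-2.312, -2.126, 0.001]
contact_force: [1.1, -0.7, -1.2]
opening: 0.0137
grip_force: 44.1
```

```bash
python3 go.py 0.5416 0.2820 0.1785 1.487
```

```text
pos [0.537  0.2092 0.2883] phi 1.4869 tilt 0.0006 t 32.2 open 0.0137 F [ 1.1313 -0.7157 -1.1554] -> [ 0.0729 -0.0015  0.1098] turn -0.0001 rows 2.6371692234364246
```

>>> drive_tool:
  rows:
    - [[0.035,-0.001,0],0]
    - [[0.03,0,0],0]
    - [[0,0,0],0]
    - [[0,0,0],0]

```text
t: 32.6
tool_pos: [0.5415, 0.2729, 0.288]
tool_rot: [-2.311, -2.128, 0.002]
contact_force: [-0.1, -0.0, -2.1]
opening: 0.0141
grip_force: 44.1
```

```bash
python3 go.py 0.5416 0.2818 0.179 1.487
```

```text
pos [0.5415 0.2729 0.288 ] phi 1.4887 tilt 0.0015 t 32.6 open 0.0141 F [-0.1132 -0.0183 -2.0856] -> [ 0.009  -0.0005  0.109 ] turn 0.0017 rows 2.1876252966661163
```

>>> drive_tool:
  rows:
    - [[0.009,-0.0005,0],0]
    - [[0,0,0.03],0]
    - [[0,0,0.035],0]
    - [[0,0,0.025],0]
    - [[0,0,0.007],0]
    - [[0,0,0],0]
    - [[0,0,0],0]

```text
t: 33.3
tool_pos: [0.5432, 0.2815, 0.1934]
tool_rot: [2.312, 2.125, 0.004]
contact_force: [0.3, -0.1, -1.0]
opening: 0.0141
grip_force: 44.1
```

```bash
python3 go.py 0.5416 0.2818 0.179 1.487
```

```text
pos [0.5432 0.2815 0.1934] phi 1.4866 tilt 0.0027 t 33.3 open 0.0141 F [ 0.3157 -0.0764 -0.9518] -> [ 0.0001 -0.0017  0.0144] turn -0.0004 rows 0.2908288885940345
```

>>> drive_tool:
  rows:
    - [[0,-0.001,0.006],0]
    - [[0,0,0.004],0]
    - [[0,0,0.002],0]
    - [[0,0,0.001],0]
    - [[0,0,0],0]
    - [[0,0,0],0]

```text
t: 33.9
tool_pos: [0.5414, 0.2817, 0.1792]
tool_rot: [2.312, 2.127, 0.0]
contact_force: [-2.0, -0.7, 2.3]
opening: 0.014
grip_force: 44.5
```

Touched down. Releasing, then going for the black skippet.

>>> drive_tool:
  rows:
    - [[0,0,0],0]
    - [[0,0,0],0]
    - [[0,0,0],0]
    - [[0,0,0],0]
  jaw: 0.5

```text
t: 34.3
tool_pos: [0.5414, 0.2816, 0.1786]
tool_rot: [2.312, 2.127, 0.0]
contact_force: [-0.2, 0.2, 0.7]
opening: 0.0425
grip_force: 0.0
```

>>> drive_tool:
  rows:
    - [[0,0,-0.02],0]
    - [[0,0,-0.035],0]
    - [[0,0,-0.035],0]
    - [[-0.02,0,-0.02],0]
    - [[-0.045,0,0],0]
    - [[-0.045,0,0],0]
    - [[-0.045,0,0],0]
    - [[-0.045,0.001,0],0]
    - [[-0.045,0.001,0],0]
    - [[-0.045,0.001,0],0]

```text
t: 35.3
tool_pos: [0.5197, -0.0093, 0.2888]
tool_rot: [2.311, 2.127, 0.001]
contact_force: [1.0, -0.0, 0.4]
opening: 0.0429
grip_force: 0.0
```

>>> drive_tool:
  rows:
    - [[-0.035,0,0],0]
    - [[-0.02,0,0],0]
    - [[0,0,0],0]
    - [[0,0,0],0]

```text
t: 35.7
tool_pos: [0.5155, -0.0625, 0.2886]
tool_rot: [-2.313, -2.126, -0.001]
contact_force: [0.3, -0.7, -0.2]
opening: 0.0427
grip_force: 0.0
```

```bash
python3 go.py 0.5219 -0.0666 0.195 1.487
```

```text
pos [ 0.5155 -0.0625  0.2886] phi 1.4864 tilt 0.0006 t 35.7 open 0.0427 F [ 0.2678 -0.7343 -0.188 ] -> [-0.0036  0.0067  0.0936] turn -0.0006 rows 1.878598013317992
```

>>> drive_tool:
  rows:
    - [[-0.0035,0.0067,0],0]
    - [[0,0,0.035],0]
    - [[0,0,0.04],0]
    - [[0,0,0.015],0]
    - [[0,0,0],0]
    - [[0,0,0],0]

```text
t: 36.3
tool_pos: [0.5227, -0.0662, 0.1998]
tool_rot: [2.311, 2.127, 0.001]
contact_force: [0.3, -0.1, -0.1]
opening: 0.0424
grip_force: 0.0
```

```bash
python3 go.py 0.5219 -0.0666 0.1735 1.487
```

```text
pos [ 0.5227 -0.0662  0.1998] phi 1.4882 tilt 0.0013 t 36.3 open 0.0424 F [ 0.3283 -0.1402 -0.07  ] -> [-0.0004 -0.0008  0.0263] turn 0.0012 rows 0.5261821170304459
```

>>> drive_tool:
  rows:
    - [[0,-0.0008,0.013],0]
    - [[0,0,0.01],0]
    - [[0,0,0.002],0]
    - [[0,0,0],0]
    - [[0,0,0],0]

```text
t: 36.8
tool_pos: [0.5212, -0.0665, 0.1739]
tool_rot: [2.312, 2.126, 0.0]
contact_force: [-0.3, -0.0, 0.2]
opening: 0.0425
grip_force: 0.0
```

>>> drive_tool:
  rows:
    - [[0,0,0],0]
    - [[0,0,0],0]
    - [[0,0,0],0]
    - [[0,0,0],0]
    - [[0,0,0],0]
  jaw: 1

```text
t: 37.3
tool_pos: [0.5214, -0.0666, 0.1742]
tool_rot: [2.312, 2.126, 0.001]
contact_force: [-0.1, -0.8, 1.9]
opening: 0.014
grip_force: 44.1
```

>>> drive_tool:
  rows:
    - [[0,0,-0.005],0]
    - [[0,0,-0.015],0]
    - [[0,0,-0.025],0]
    - [[0,0,-0.03],0]
    - [[0,0,-0.04],0]
    - [[0.01,0,0],0]
    - [[0.03,0,0],0]
    - [[0.04,0,0],0]
    - [[0.04,0,0],0]
    - [[0.04,-0.002,0],0]

```text
t: 38.3
tool_pos: [0.532, 0.0948, 0.2883]
tool_rot: [-2.312, -2.126, 0.0]
contact_force: [0.6, 0.5, -1.5]
opening: 0.0139
grip_force: 44.1
```

>>> drive_tool:
  rows:
    - [[0.04,-0.002,0],0]
    - [[0.035,-0.002,0],0]
    - [[0.02,0,0],0]
    - [[0,0,0],0]
    - [[0,0,0],0]

```text
t: 38.8
tool_pos: [0.5359, 0.1884, 0.2881]
tool_rot: [-2.311, -2.128, 0.002]
contact_force: [0.4, 0.3, -1.9]
opening: 0.0139
grip_force: 44.1
```

```bash
python3 go.py 0.5355 0.2030 0.179 1.487
```

```text
pos [0.5359 0.1884 0.2881] phi 1.4884 tilt 0.0013 t 38.8 open 0.0139 F [ 0.3525  0.2986 -1.8681] -> [ 0.0146 -0.0015  0.1091] turn 0.0014 rows 2.20130465251292
```

>>> drive_tool:
  rows:
    - [[0.0147,-0.002,0],0]
    - [[0,0,0.03],0]
    - [[0,0,0.035],0]
    - [[0,0,0.025],0]
    - [[0,0,0.007],0]
    - [[0,0,0],0]
    - [[0,0,0],0]

```text
t: 39.5
tool_pos: [0.5366, 0.203, 0.1934]
tool_rot: [2.312, 2.125, 0.004]
contact_force: [0.8, 0.3, -2.1]
opening: 0.0138
grip_force: 44.1
```

```bash
python3 go.py 0.5355 0.2030 0.179 1.487
```

```text
pos [0.5366 0.203  0.1934] phi 1.4868 tilt 0.0026 t 39.5 open 0.0138 F [ 0.7512  0.3085 -2.1229] -> [-0.0001 -0.0011  0.0144] turn -0.0002 rows 0.28815323545685845
```

>>> drive_tool:
  rows:
    - [[0,-0.0005,0.006],0]
    - [[0,0,0.004],0]
    - [[0,0,0.002],0]
    - [[0,0,0.001],0]
    - [[0,0,0],0]
    - [[0,0,0],0]

```text
t: 40.1
tool_pos: [0.5352, 0.2031, 0.1792]
tool_rot: [2.312, 2.127, 0.0]
contact_force: [-2.1, -1.8, 2.1]
opening: 0.0139
grip_force: 44.5
```

>>> drive_tool:
  rows:
    - [[0,0,0],0]
    - [[0,0,0],0]
    - [[0,0,0],0]
    - [[0,0,0],0]
  jaw: 0.5

```text
t: 40.5
tool_pos: [0.5352, 0.203, 0.1786]
tool_rot: [2.312, 2.127, 0.0]
contact_force: [0.3, -0.1, 0.5]
opening: 0.0428
grip_force: 0.0
```

>>> drive_tool:
  rows:
    - [[0,0,-0.02],0]
    - [[0,0,-0.035],0]
    - [[0,0,-0.035],0]
    - [[-0.02,0.01,0],0]
    - [[-0.045,0.02,0],0]
    - [[-0.045,0.02,0],0]
    - [[-0.045,0.02,0],0.018]
    - [[-0.045,0.02,0],0.018]
    - [[-0.02,0.01,0],0]
    - [[0,0,0],0]

```text
t: 41.5
tool_pos: [0.6155, -0.0282, 0.2685]
tool_rot: [2.354, 2.079, -0.0]
contact_force: [-0.8, -0.2, -0.4]
opening: 0.0427
grip_force: 0.0
```

```bash
python3 - <<'E'
from go import *
from m import *
go(0.641,-0.021,0.16,1.454)
T=grab('top','t8');S=grab('scene','s8')
for roi in((360,340,410,395),(410,400,450,465)):
  for s in blobs(S,(15,110,80),(34,255,255),roi,100): print('knob',cen(s),cv2.boundingRect(s),plane(S,*cen(s),.113))
for d,roi in((T,(260,115,390,160)),(S,(190,240,290,390))):
  for s in blobs(d,(18,120,90),(32,255,255),roi,20): print('bar',cen(s),plane(d,*cen(s),.083))
cv2.imwrite('pics/c8.png',np.hstack([cv2.resize(T['image'][90:260,90:400],(438,240)),cv2.resize(S['image'][240:480,180:520],(340,240))]))
E
```

```text
pos [ 0.6155 -0.0282  0.2685] phi 1.4470 tilt 0.0006 t 41.5 open 0.0427 F [-0.8429 -0.1545 -0.3719] -> [0.0103 0.0244 0.1085] turn -0.007 rows 2.233726632985162
knob (370.7261146496815, 346.72186836518046) (360, 340, 27, 22) [0.5297 0.1672 0.113 ]
knob (387.22435897435895, 371.1188811188811) (378, 360, 18, 23) [0.5357 0.2048 0.113 ]
knob (430.1632882882883, 426.0625) (421, 415, 19, 23) [0.542  0.2819 0.113 ]
bar (373.21367521367523, 144.86324786324786) [ 0.6285 -0.1206  0.083 ]
bar (253.03801169590642, 360.5438596491228) [0.6552 0.0827 0.083 ]
bar (205.1488095238095, 260.75892857142856) [ 0.6296 -0.1204  0.083 ]
```

View pics/c8.png

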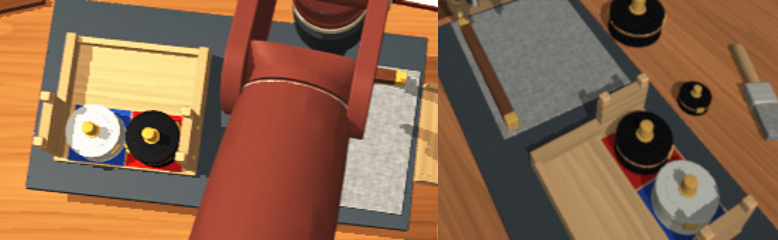

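Both skippets stand on their own pads, within about 1 mm of where they began. Now the bar, gripped with the tips about 3 mm above the felt.

>>> drive_tool:
  rows:
    - [[0.01,0.024,0],-0.006]
    - [[0,0,0.04],0]
    - [[0,0,0.04],0]
    - [[0,0,0.025],0]
    - [[0,0,0],0]
    - [[0,0,0],0]

```text
t: 42.2
tool_pos: [0.6397, -0.0168, 0.1639]
tool_rot: [-2.342, -2.094, 0.0]
contact_force: [0.7, -0.1, 0.4]
opening: 0.0426
grip_force: 0.0
```

```bash
python3 go.py 0.641 -0.021 0.1385 1.453
```

```text
pos [ 0.6397 -0.0168  0.1639] phi 1.4589 tilt 0.0004 t 42.2 open 0.0426 F [ 0.7343 -0.1374  0.4017] -> [-0.0041  0.0018  0.0254] turn 0.0059 rows 0.516406640396549
```

>>> drive_tool:
  rows:
    - [[-0.004,0.0015,0.01],0.006]
    - [[0,0,0.01],0]
    - [[0,0,0.004],0]
    - [[0,0,0],0]
    - [[0,0,0],0]

```text
t: 42.7
tool_pos: [0.6409, -0.0223, 0.1397]
tool_rot: [2.35, 2.085, 0.0]
contact_force: [-0.3, -0.1, 0.9]
opening: 0.0425
grip_force: 0.0
```

```bash
python3 go.py 0.641 -0.021 0.1385 1.453
```

```text
pos [ 0.6409 -0.0223  0.1397] phi 1.4512 tilt 0.0001 t 42.7 open 0.0425 F [-0.2779 -0.0864  0.9213] -> [ 0.0013 -0.0001  0.0012] turn -0.0018 rows 0.03534499688932364
```

>>> drive_tool:
  rows:
    - [[0,0,0.001],0]
    - [[0,0,0],0]
    - [[0,0,0],0]
    - [[0,0,0],0]
    - [[0,0,0],0]
    - [[0,0,0],0]
  jaw: 1
  grip_force: 45

```text
t: 43.3
tool_pos: [0.6412, -0.0223, 0.1391]
tool_rot: [2.35, 2.084, 0.001]
contact_force: [-0.1, 0.6, 3.1]
opening: 0.0147
grip_force: 46.4
```

>>> drive_tool:
  rows:
    - [[0,0,-0.005],0]
    - [[0,0,-0.015],0]
    - [[0,0,-0.03],0]
    - [[0,0,-0.04],0]
    - [[0,0,-0.04],0]
    - [[0,0,-0.01],0]
    - [[0.02,-0.01,0],-0.01]
    - [[0.035,-0.013,0],-0.01]
    - [[0.04,-0.015,0],-0.01]
    - [[0.04,-0.015,0],0]

```text
t: 44.3
tool_pos: [0.601, 0.1186, 0.2781]
tool_rot: [-2.319, -2.118, 0.001]
contact_force: [1.0, 0.1, -0.6]
opening: 0.015
grip_force: 46.0
```

>>> drive_tool:
  rows:
    - [[0.04,-0.015,0],0]
    - [[0.035,-0.015,0],0]
    - [[0.02,-0.01,0],0]
    - [[0,0,0],0]
    - [[0,0,0],0]

```text
t: 44.8
tool_pos: [0.5702, 0.2157, 0.2782]
tool_rot: [2.318, 2.121, -0.002]
contact_force: [-0.1, 0.1, -0.9]
opening: 0.0147
grip_force: 46.0
```

```bash
python3 - <<'E'
from go import *
from m import *
go(0.5388,0.2424,0.2055,1.485)
S=grab('scene','s9')
for s in blobs(S,(15,110,80),(34,255,255),(300,200,560,480),20): print(cen(s),cv2.contourArea(s))
E
```

```text
pos [0.5702 0.2157 0.2782] phi 1.4822 tilt 0.0010 t 44.8 open 0.0147 F [-0.0946  0.0677 -0.9111] -> [ 0.0238 -0.0336  0.0727] turn -0.0028 rows 1.6717056562675388
(340.8384730953228, 425.18967698572726) 8431.0
(470.8588993852151, 461.75543559754084) 1111.5
(445.2612933903946, 428.5282929148835) 701.0
(486.54049844236755, 302.2729750778816) 428.0
(385.9304207119741, 373.55825242718447) 206.0
(329.6846307385229, 277.3403193612774) 167.0
(438.36787564766837, 331.0189982728843) 96.5
(431.7890625, 466.5677083333333) 64.0
(442.12365591397844, 349.7903225806452) 31.0
```

>>> drive_tool:
  rows:
    - [[0.023,-0.033,0],0]
    - [[0,0,0],0]
    - [[0,0,0.025],0]
    - [[0,0,0.02],0]
    - [[0,0,0.007],0]
    - [[0,0,0],0]
    - [[0,0,0],0]

```text
t: 45.55
tool_pos: [0.5405, 0.2411, 0.2275]
tool_rot: [2.319, 2.118, 0.002]
contact_force: [0.2, -0.4, -0.2]
opening: 0.0148
grip_force: 46.0
```

```bash
python3 go.py 0.5388 0.2414 0.2061 1.485
```

```text
pos [0.5405 0.2411 0.2275] phi 1.4804 tilt 0.0011 t 45.55 open 0.0148 F [ 0.1509 -0.3539 -0.1624] -> [ 0.0001 -0.0018  0.0214] turn -0.0046 rows 0.4293851134342903
```

>>> drive_tool:
  rows:
    - [[0,-0.0015,0.008],-0.004]
    - [[0,0,0.006],0]
    - [[0,0,0.003],0]
    - [[0,0,0.002],0]
    - [[0,0,0],0]
    - [[0,0,0],0]

```text
t: 46.15
tool_pos: [0.5383, 0.2418, 0.2077]
tool_rot: [2.314, 2.125, 0.0]
contact_force: [-0.8, 0.4, -0.8]
opening: 0.0151
grip_force: 46.0
```

>>> drive_tool:
  rows:
    - [[0,0,0.001],0]
    - [[0,0,0.001],0]
    - [[0,0,0],0]
    - [[0,0,0],0]

```text
t: 46.55
tool_pos: [0.5385, 0.2418, 0.2061]
tool_rot: [2.314, 2.124, 0.001]
contact_force: [-1.0, 0.0, 1.0]
opening: 0.0151
grip_force: 46.2
```

Seated. Releasing, withdrawing and checking.

>>> drive_tool:
  rows:
    - [[0,0,0],0]
    - [[0,0,0],0]
    - [[0,0,0],0]
    - [[0,0,0],0]
  jaw: 0.5

```text
t: 46.95
tool_pos: [0.5382, 0.2417, 0.2055]
tool_rot: [-2.314, -2.124, 0.0]
contact_force: [-0.6, -0.6, 0.8]
opening: 0.0428
grip_force: 0.0
```

>>> drive_tool:
  rows:
    - [[0,0,-0.02],0]
    - [[0,0,-0.03],0]
    - [[0,0,-0.035],0]
    - [[-0.04,0,0],0]
    - [[-0.045,0,0],0]
    - [[-0.045,0,0],0]
    - [[-0.045,0,0],0]
    - [[-0.045,0,0],0]
    - [[-0.045,0,0],0]
    - [[0,0,0],0]

```text
t: 47.95
tool_pos: [0.5152, -0.0265, 0.2908]
tool_rot: [2.32, 2.116, -0.002]
contact_force: [0.5, 0.5, -0.6]
opening: 0.0425
grip_force: 0.0
```

```bash
python3 - <<'E'
from go import *
T=grab('top','t10');S=grab('scene','s10'); go(.5,0,.3)
cv2.imwrite('pics/c10.png',np.hstack([cv2.resize(T['image'][85:345,90:520],(430,260)),cv2.resize(S['image'][160:480,140:520],(309,260))]))
E
```

```text
pos [ 0.5156 -0.023   0.2906] phi 1.4830 tilt 0.0006 t 48.05 open 0.0423 F [-0.5491  0.7698  0.3138] -> [ 0.0215 -0.0175 -0.0093] turn None rows 0.5858079901366672
```

View pics/c10.png

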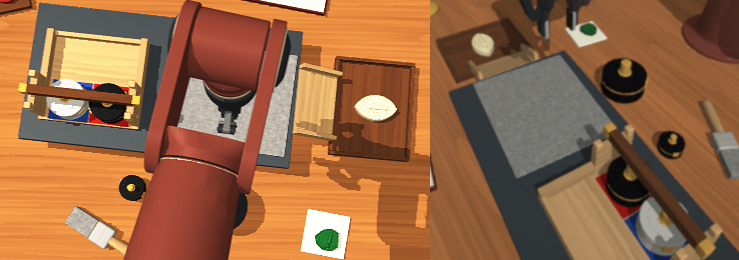

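The final view shows the bar in both saddles, the skippets on their pads, the replica in the tray and the fragment unmoved.

```bash
python3 -c "
from station import ctrl
print(ctrl.finish_job())"
```

```text
the job is handed in; nothing more can be done
None
```

The job is handed in at about 48 s of the 144 s allowed: the replica lies flat and face up in the tray, both skippets are back on their own pads, the bar is in both saddles and the fragment is untouched, but the bar settled the last few millimetres onto the mat when released because the fingertips reached the felt first; the judge's verdict was not shown.

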